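# Fit a brass ferrule on a tool handle and hold it under the ratchet clamp

## Task

The new wooden handle for a dough scraper, its tenon freshly glued, is strapped in the bench clamp. Of the three brass ferrules on the rail, take the one that fits its tenon (not too tight, not sloppy), slide it on up to the shoulder and let go of it; then pump the clamp's ratchet trigger until the spring pad bears on the ferrule with its spring pressed in by some millimetres, but do not crush the ferrule by pumping on. Finish holding: keep the trigger squeezed with the pad pressing when you are done, with the other two ferrules lying on the rail and everything else left where it was.

Things in the scene. Friction and masses are not known exactly. Their poses are not given: they have to be found in the camera images.
- clamp: Bench ratchet clamp, fixed, base board 104 x 334 x 16 mm. Origin on the table; its +y is the way the ram pushes, along a level axis 64 mm over the table at x = 0. Grey head and pistol grip at the -y end (y -119 to -61, x +-14 mm, toothed bar behind it to y = -165), wooden tool handle strapped at the +y end (y 53 to 190 mm). Beside the axis it is clear from y = -5 to 95 down to the board's top, z = 16 mm.
- seat (a point): centre of the right ferrule when fully on: on the tenon's axis, 64 mm over the table, clamp y = 62 mm, 13 mm before the shoulder; axes are the clamp's
- tenon_tip (a point): tip of the handle's fixed tenon, on its axis (clamp y = 53 mm). The tenon is 20 mm thick, 22 mm long to the shoulder, and points to clamp -y, to the ram; its first 5 mm taper to 15 mm at the tip. The handle is 30 mm thick at the shoulder.
- pad_disc: spring pad on the ram's end, a 28 mm disc; origin in the middle of its front face, axes of the clamp, moves along clamp +y. At the start at clamp y = -6 to +10 mm, so a ferrule goes in from above between it and the tenon. It presses the end of a seated ferrule at clamp y = 49 mm.
- ram (a joint): travel of the toothed ram, m: 0 at the rear stop, 0.08 at most, 0 to 0.016 at the start. Each full squeeze and release of the trigger carries it on by one 8 mm tooth (the first may give less); a check pawl keeps it from going back. The pad meets a seated ferrule at about 0.055.
- pad (a joint): how far the pad's spring is pressed in, m, 0 to 0.02. The pad pushes with 2 N at the touch and 1.1 N more per mm; the ferrule crushes at 21 N (17 mm). One full squeeze adds up to 8 mm; when the trigger is let go the ram slips back about 2 mm onto the check pawl.
- trigger (a joint): angle of the trigger lever, rad: 0 let go (a spring returns it), 0.36 fully squeezed, at its stop. It must go beyond about 0.3 to gain a tooth and back below about 0.05 to take the next.
- trigger_blade: the trigger's blade, 18 mm wide (x), 10 mm thick (y), 38 mm long; origin in the middle of its front (+y) face, 48 mm over its pivot (pivot at clamp y = -85, z = 112 mm); z along the blade, 13 mm to its end. Let go it leans 0.36 rad towards +y, squeezed it is upright with its front face at clamp y = -80. Pulling it towards -y takes 4 to 20 N.
- grip (a point): middle of the fixed pistol grip: clamp y = -106, z = 158 mm; grip 24 mm wide (x), 16 mm thick (y -114 to -98), top at z = 186. Over grip and trigger: about 55 mm let go, 34 mm squeezed (then y -114 to -80). Fingers come from above, one behind the grip (-y), one before the trigger (+y); the grip does not give way, only the trigger moves.
- ferrule_rail: fixed wooden stand 64 x 156 mm, base 10 mm thick, two 6 mm steel rods along its y axis (16 mm apart, centres 32 mm over the table) between end cheeks 44 mm wide, 43 mm high; origin on the table under its middle. The ferrules lie on the rods at y = -42, 0 and 42 mm, in any order.
- ferrule_mid: brass sleeve 30 mm outside, 22.4 mm bore, 26 mm long: fits the 20 mm tenon. Origin at its centre, y axis along the bore (either end may lead, its turn about the bore does not matter). On the rods its centre is 48 mm over the table. 40 to 65 g.
- ferrule_small: brass sleeve 25 mm outside, 17.4 mm bore, 26 mm long: too tight for the tenon, stays on the rail. Centre 45 mm over the table, y along the bore.
- ferrule_large: brass sleeve 36 mm outside, 28.4 mm bore, 26 mm long: too loose for the tenon, stays on the rail. Centre 51 mm over the table, y along the bore.
- tamper: a turned wooden tamper 107 mm tall, standing behind the work; to be left alone
- dial_timer: a cream kitchen timer, 61 mm across; to be left alone
- small_tin: a small food tin, 57 x 72 mm, standing; to be left alone

How it is judged:
By the outcome, as a careful person would: the job done as asked, in the order asked, and still so for the second after the job is handed in, while the arm keeps its last pose, push and grip.
It also fails if it takes over 58 s, if anything falls off the work surface, if the arm or the gripper's body presses on something with over 40 N, if the wrist force passes 120 N, or if a joint passes its speed limit or range.

## Robot

A 6-joint arm with a two-finger parallel gripper is mounted at the origin on a cart in front of the work surface, level with it; the furniture and walls round the work are solid. World frame = base frame: x ahead of the robot, y to its left, z up, the work surface at z = 0. Lengths are in m, angles in rad, forces in N, time in s.
With the tool pointing down it reaches from about 0.25 to 0.775 m from the base axis. Payload 4 kg.
Tool frame: the origin (TCP) lies at the very end of the fingers, on their centre line; the grasp point (between the pads) lies 19 mm behind it; z points along the fingers, y is the line along which they close (so a half turn about z gives the same grasp; the last joint's range is limited). The gripper opens to 94 mm and grips with 3 to 60 N. Pads are 16 mm wide; open, the fingers measure 119 mm over their backs; the gripper's body (75 mm by 177 mm) begins 78 mm behind the grasp point.
Start: joints at [1.175, 0.087, 1.371, -0, 1.684, -0.103], TCP at [0.159, 0.527, 0.18] pointing down, gripper open.
Joint ranges: [-3.1, 3.1], [-0.76, 2.03], [0.27, 2.55], [-1.08, 4.22], [0.17, 2.65], [-2.57, 2.57]. Speed limits (rad/s): [2.79, 2.79, 3.14, 3.14, 3.14, 3.14].

## Interface

Orientations are given as [roll, pitch, yaw] about the fixed x, y, z axes, in that order (R = Rz(yaw) Ry(pitch) Rx(roll)).
In Python, from bench import robot, snapshot, finder gives the robot as it stands.
- The arm moves only by the tool drive_tool, never from a script. Its argument "deltas" is text: rows parted by semicolons, each of 7 numbers parted by spaces: the shift along the tool's x, y, z each as a share of 100 mm, from -1 to 1, then the turn, a rotation vector about the tool's x, y, z each as a share of 90 degrees, from -1 to 1, then the finger opening in mm, from 0 to 94. In form: tx ty tz rx ry rz gripper; .... A call has 1 to 5 rows; each row is the pose to reach, as a shift and turn from the pose commanded when the call began, along the tool's axes at that moment; what a row does not reach only later rows make up. A row lasts 1/10 s, in which the tool goes at most 50 mm and 8.59 degrees, less where a joint would pass 70% of its speed; a pose out of reach is approached as far as the arm can. A call with a number of a shift or a turn outside -1 to 1 is refused whole. A call with a gripper value outside its range is refused whole. The fingers move at their own pace and stop on an object; the grip force is fixed at half the most. Time passes only in rows, so rows that repeat a pose let the fingers close. It gives the time, the measured TCP pose, the force, the opening and the grip force at its end, in the units of the state.
- robot.get_obs(): the state, without advancing time (a new reading comes with each control period).
- snapshot(name): name is "scene" or "side" or "wrist"; returns a dict with "img" (384x512x3 uint8, red, green, blue), "fx", "fy", "cx", "cy" (pixels), "T" (4x4, takes a point from camera to world coordinates); the wrist camera has in their place "hand_eye" (4x4, takes a point from camera to tool coordinates, whose origin is the TCP and whose axes are the flange's). Camera axes: x right, y up, looking along -z (the intrinsics and any distortion apply to the point x, -y, -z); pixel columns grow to the right and rows downward; lengths in m; the calibration is good to about 2 mm. A picture is of the moment at which its call begins: read the wrist's pose just before it. There is no depth.
- robot.close_job(): hands the job in; it is judged then, once.
Trained networks look in the newest picture that a camera, given by its name, has taken for a name from the list of things; names that differ only in an ending like _2 or _b are one class to them, and where a whole thing is asked for, a point or a joint stands for the part that bears it (a point fixed in the world has none). Each returns a list of dicts, best first, with "confidence" (0 to 1); they miss things now and then, are a little off and sometimes report something else, mostly with a low value. They report only what shows in the picture. A call takes as long as a camera call.
- finder.look_for(camera, thing): "xy" ([column, row] in pixels, amid what is visible of it).
- finder.masks_of(camera, thing): "region" (384x512 bool, what is visible of it) and "xy" ([column, row] in pixels, amid what is visible of it).
- finder.landmark_of(camera, thing): "xy" ([column, row] in pixels: a listed point, or the origin of a listed thing).
The state is a dict: "time": time; "joint_positions": joint angles; "qvel": joint speeds; "joint_torque": joint torques, N m; "tool_pos": TCP position; "ee_rot": TCP orientation; "wrist_force": force on the tool from outside, world axes, zero at the start; "wrist_torque": the same for the moment, N m; "width": finger opening in m; "finger_force": force on a finger pad.
Only numpy, scipy, OpenCV 4.12 (cv2) and the standard library are available. Lean on these libraries where they do the work, as an engineer would, in place of code of your own. Each camera call takes 0.05 s, during which the arm holds its last target. There are 200 camera calls.

## Working session

There is one attempt and no reset: what is moved stays moved. The work goes in short steps, Python scripts to look and compute and a tool call to move; the robot and the scene stay as the last step left them, time stands still between calls to the robot, and variables do not carry over. Pictures are saved under pics/ and viewed, at most 10 in all, crops included, and the job is handed in when it is done.

Besides the shell and the picture viewer there is one more tool, called after ">>>" as a command line: name --argument value ..., lists and objects as JSON in quotes. drive_tool: Moves the arm, as the interface text tells. Shift numbers are shares of 100 mm and turn numbers shares of 90 degrees, none past 1 either way. Its arguments: {"type":"object","properties":{"deltas":{"type":"string"}},"required":["deltas"]}

```bash
ls; mkdir -p pics; cat > h.py <<'E'
import numpy as np, cv2
from bench import robot, snapshot, finder
def snap(n):
    o=robot.get_obs(); s=snapshot(n); return o,s
def save(s,name): cv2.imwrite('pics/'+name,cv2.cvtColor(s['img'],cv2.COLOR_RGB2BGR))
E
python3 - <<'E'
from h import *
ims=[]
for c in ["scene","side"]:
    o,s=snap(c); ims.append(s['img']); print(c,s['fx'],s['fy'],s['cx'],s['cy'],[k for k in s],np.round(s['T'],3).tolist())
    for t in ["clamp","seat","tenon_tip","pad_disc","trigger_blade","grip","ferrule_rail","ferrule_mid","ferrule_small","ferrule_large","tamper","dial_timer","small_tin"]:
        r=finder.landmark_of(c,t); print(t,[(np.round(d['xy'],1).tolist(),round(d['confidence'],2)) for d in r[:3]])
print({k:np.round(v,3) for k,v in o.items()})
save({'img':np.hstack(ims)[:, :]},'a0.png')
im=cv2.imread('pics/a0.png'); cv2.imwrite('pics/a.png',cv2.resize(im,(800,300)))
cv2.imwrite('pics/s.png',cv2.resize(im[:,:512],(800,600)));
E
```

```text
pics
scene 405.71331466714145 405.71331466714145 249.0026119982335 183.5056681253266 ['img', 'fx', 'fy', 'cx', 'cy', 'T'] [[0.527, 0.529, -0.665, -0.053], [-0.85, 0.33, -0.411, -0.342], [0.002, 0.782, 0.624, 0.708], [0.0, 0.0, 0.0, 1.0]]
clamp []
seat [([258.0, 230.7], 0.61)]
tenon_tip []
pad_disc [([284.7, 239.4], 0.6)]
trigger_blade [([313.8, 218.3], 0.61), ([278.1, 256.1], 0.26)]
grip [([335.6, 220.5], 0.97), ([139.4, 187.7], 0.74), ([155.8, 205.3], 0.27)]
ferrule_rail [([156.7, 207.2], 0.8), ([312.8, 217.3], 0.39)]
ferrule_mid [([136.5, 188.6], 0.49)]
ferrule_small [([166.2, 197.7], 0.42), ([260.1, 226.1], 0.17)]
ferrule_large [([153.7, 189.9], 0.59), ([335.1, 223.0], 0.43)]
tamper [([242.4, 186.0], 0.73)]
dial_timer [([281.3, 197.9], 0.59)]
small_tin [([325.0, 215.4], 0.84)]
side 453.4641711511342 453.4641711511342 257.0526393074239 200.58580151842926 ['img', 'fx', 'fy', 'cx', 'cy', 'T'] [[-0.998, 0.042, -0.052, 0.522], [-0.064, -0.346, 0.936, 1.105], [0.022, 0.937, 0.348, 0.497], [0.0, 0.0, 0.0, 1.0]]
clamp [([282.6, 223.0], 0.73)]
seat [([284.5, 208.3], 0.67)]
tenon_tip [([287
[... 265 characters left out ...]
)]
ferrule_small [([293.4, 257.3], 0.46)]
ferrule_large [([293.6, 264.5], 0.47)]
tamper [([210.3, 252.0], 0.59)]
dial_timer [([213.8, 235.8], 0.53)]
small_tin [([223.8, 211.7], 0.77)]
{'time': np.float64(0.7), 'joint_positions': array([ 1.175,  0.087,  1.371,  0.   ,  1.684, -0.103]), 'qvel': array([-0.001,  0.001,  0.   , -0.001, -0.   , -0.   ]), 'joint_torque': array([-2.0000e-03, -3.3990e+01, -3.0253e+01,  7.2000e-02,  2.4000e-02,
       -0.0000e+00]), 'tool_pos': array([0.159, 0.527, 0.18 ]), 'ee_rot': array([3.141, 0.   , 2.849]), 'wrist_force': array([-0.765,  0.11 ,  0.122]), 'wrist_torque': array([ 0.013,  0.014, -0.023]), 'finger_force': np.float64(0.0), 'width': np.float64(0.094)}
```

View scene.

View pics/s.png

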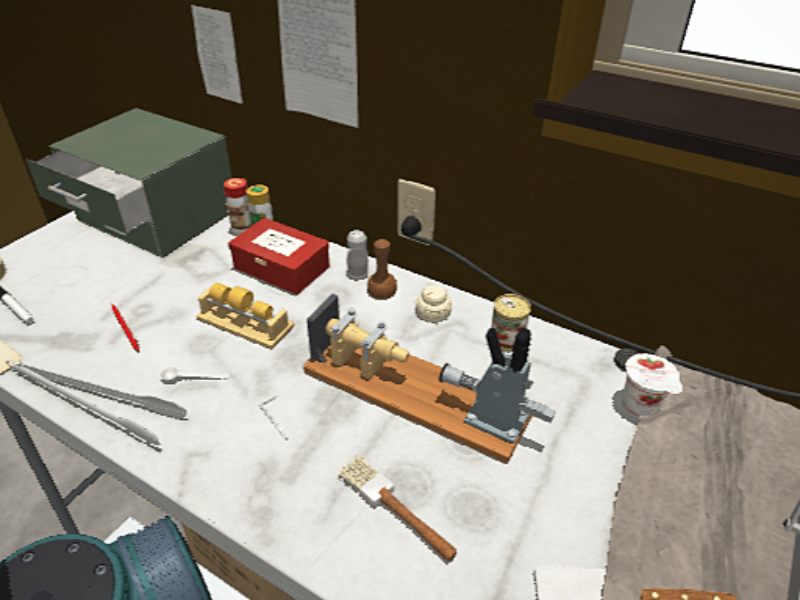

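```bash
python3 - <<'E'
import cv2
im=cv2.imread('pics/a0.png')[:,512:]; cv2.imwrite('pics/sd.png',cv2.resize(im[100:340,130:450],(800,600),interpolation=cv2.INTER_CUBIC))
E
```

```text
(no output)
```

View pics/sd.png

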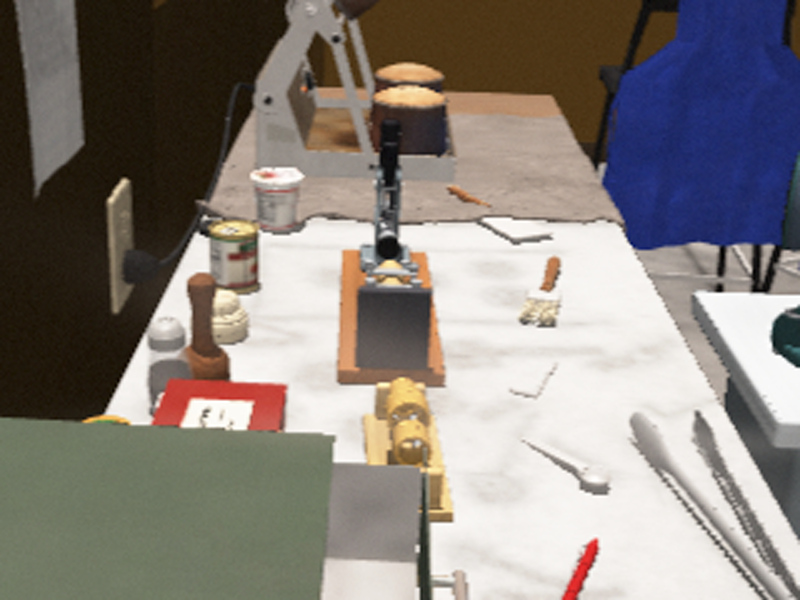

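The scene picture shows the rail at left with mid (139,188), large (153,191) and small (168,197), and the clamp in the middle with its handle end towards the rail. Its grip is at (335,220).

```bash
cat >> h.py <<'E'
def ray(s,uv,o=None):
    T=s['T'] if 'T' in s else toolT(o)@s['hand_eye']
    d=np.array([(uv[0]-s['cx'])/s['fx'],-(uv[1]-s['cy'])/s['fy'],-1.]); return T[:3,3],T[:3,:3]@d
def onz(s,uv,z,o=None):
    c,d=ray(s,uv,o); return c+d*(z-c[2])/d[2]
def toolT(o):
    from scipy.spatial.transform import Rotation as R
    T=np.eye(4);T[:3,:3]=R.from_euler('xyz',o['ee_rot']).as_matrix();T[:3,3]=o['tool_pos'];return T
E
python3 - <<'E'
from h import *
S={c:snap(c)[1] for c in ["scene","side"]}
P=dict(seat=(.064,(258,230.7),(284.5,208.3)),tip=(.064,None,(287.3,209.3)),pad=(.064,(284.7,239.4),(285.5,199.1)),grip=(.158,(335.6,220.5),(284.7,158.9)),blade=(.158,(313.8,218.3),(285,162.5)),rail=(0,(156.7,207.2),(289.7,288.8)),mid=(.048,(136.5,188.6),(295.1,274.8)),small=(.045,(166.2,197.7),(293.4,257.3)),large=(.051,(153.7,189.9),(293.6,264.5)),tamper=(.05,(242.4,186),(210.3,252)),timer=(.02,(281.3,197.9),(213.8,235.8)),tin=(.036,(325,215.4),(223.8,211.7)))
for k,(z,a,b) in P.items():
    print(k,np.round(onz(S['scene'],a,z),3) if a else '',np.round(onz(S['side'],b,z),3))
E
```

```text
seat [ 0.501 -0.023  0.064] [ 0.512 -0.01   0.064]
tip  [ 0.504 -0.004  0.064]
pad [ 0.509 -0.086  0.064] [ 0.51  -0.081  0.064]
grip [ 0.524 -0.184  0.158] [ 0.516 -0.159  0.158]
blade [ 0.507 -0.145  0.158] [ 0.515 -0.121  0.158]
rail [0.49  0.276 0.   ] [0.496 0.284 0.   ]
mid [0.48  0.327 0.048] [0.488 0.31  0.048]
small [0.495 0.241 0.045] [0.49  0.229 0.045]
large [0.497 0.283 0.051] [0.491 0.273 0.051]
tamper [0.63  0.101 0.05 ] [0.67  0.233 0.05 ]
timer [0.674 0.008 0.02 ] [0.685 0.086 0.02 ]
tin [ 0.655 -0.12   0.036] [ 0.676 -0.037  0.036]
```

>>> drive_tool --deltas "-1 -0.4 -0.3 0 0 0.47 94;-1 -0.4 -0.3 0 0 0.47 94;-1 -0.4 -0.3 0 0 0.47 94;-1 -0.4 -0.3 0 0 0.47 94;-1 -0.4 -0.3 0 0 0.47 94"

```text
time: 2.0
tool_pos: [0.2437, 0.4591, 0.2109]
ee_rot: [3.141, -0.0, 2.103]
wrist_force: [-0.4, 0.2, 0.2]
width: 0.0942
finger_force: 0.0
```

>>> drive_tool --deltas "-1 0.5 0 0 0 0.34 80;-1 0.5 0 0 0 0.34 80;-1 0.5 0 0 0 0.34 80;-1 0.5 0 0 0 0.34 80;-1 0.5 0 0 0 0.34 80"

```text
time: 2.5
tool_pos: [0.3378, 0.3989, 0.2103]
ee_rot: [-3.141, -0.0, 1.575]
wrist_force: [0.7, 0.2, -0.3]
width: 0.0801
finger_force: 0.0
```

>>> drive_tool --deltas "-0.45 0.5 0 0 0 0 80;-0.8 1 0 0 0 0 80;-0.8 1 0 0 0 0 80"

```text
time: 2.8
tool_pos: [0.4393, 0.3184, 0.2104]
ee_rot: [3.141, 0.001, 1.578]
wrist_force: [-0.2, 0.5, -0.3]
width: 0.0801
finger_force: 0.0
```

>>> drive_tool --deltas "0 0.45 0 0 0 0 80;0 0.45 0 0 0 0 80"

```text
time: 3.0
tool_pos: [0.486, 0.319, 0.2076]
ee_rot: [-3.14, 0.002, 1.575]
wrist_force: [-0.6, 0.1, -0.3]
width: 0.0799
finger_force: 0.0
```

```bash
python3 - <<'E'
from h import *
o,s=snap('wrist'); save(s,'w1.png'); print(o['tool_pos'],o['ee_rot']); print(np.round(s['hand_eye'],3).tolist(),s['fx'],s['cx'],s['cy'])
for t,z in [("ferrule_rail",0),("ferrule_mid",.048),("ferrule_small",.045),("ferrule_large",.051),("seat",.064),("tenon_tip",.064)]:
    for d in finder.landmark_of('wrist',t)[:2]: print(t,np.round(d['xy'],1),round(d['confidence'],2),np.round(onz(s,d['xy'],z,o),4))
E
```

```text
[0.48596528 0.31899411 0.20761526] [-3.13989020e+00  2.11673421e-03  1.57491037e+00]
[[0.001, 0.96, 0.28, 0.082], [1.0, 0.0, -0.002, 0.001], [-0.002, 0.28, -0.96, -0.204], [0.0, 0.0, 0.0, 1.0]] 275.9045602769219 254.38097147514472 192.59124069319938
ferrule_rail [254.8 196.9] 0.93 [0.4879 0.2733 0.    ]
ferrule_mid [257.6 173.1] 0.92 [0.4913 0.3218 0.048 ]
ferrule_small [263.1 232. ] 0.57 [0.5    0.2343 0.045 ]
ferrule_large [259.2 203. ] 0.69 [0.4938 0.2804 0.051 ]
seat [270.5 377.4] 0.97 [ 0.5149 -0.0154  0.064 ]
tenon_tip [262.4 371.9] 0.72 [ 0.5015 -0.0038  0.064 ]
tenon_tip [255.1 196.6] 0.21 [0.488  0.2937 0.064 ]
```

View pics/w1.png

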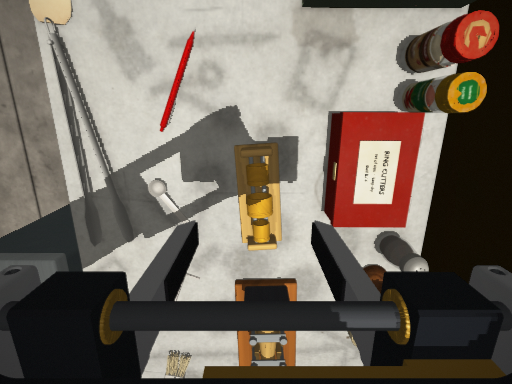

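The wrist view shows the rail near the centre, with mid at (258,173), large (259,205) and small (261,231). The red box is clear on the right.

>>> drive_tool --deltas "0.03 0.05 0.5 0 0 -0.06 70;0.03 0.05 0.9 0 0 -0.06 70;0.03 0.05 0.9 0 0 -0.06 70;0.03 0.05 0.9 0 0 -0.06 70"

```text
time: 3.75
tool_pos: [0.487, 0.3234, 0.1209]
ee_rot: [-3.141, 0.0, 1.672]
wrist_force: [-0.4, 0.6, 1.0]
width: 0.0698
finger_force: 0.0
```

```bash
python3 - <<'E'
from h import *
o,s=snap('wrist'); save(s,'w2.png'); print(o['tool_pos'],o['ee_rot'])
for t,z in [("ferrule_rail",0),("ferrule_mid",.048),("ferrule_small",.045),("ferrule_large",.051)]:
    for d in finder.landmark_of('wrist',t)[:1]: print(t,np.round(d['xy'],1),round(d['confidence'],2),np.round(onz(s,d['xy'],z,o),4))
    for d in finder.masks_of('wrist',t)[:1]:
        m=d['region'].astype(np.uint8); p=cv2.findNonZero(m); print(' mask',cv2.minAreaRect(p))
cv2.imwrite('pics/w2c.png',cv2.resize(cv2.cvtColor(s['img'],cv2.COLOR_RGB2BGR)[100:300,130:400],(800,592)))
E
```

```text
[0.48695349 0.32342034 0.12093448] [-3.14104325e+00  1.25646021e-04  1.67153795e+00]
ferrule_rail [252.4 218. ] 0.69 [0.4903 0.2771 0.    ]
 mask ((253.7706756591797, 221.89828491210938), (55.198699951171875, 133.12281799316406), 3.3664605617523193)
ferrule_mid [256.2 195.5] 0.66 [0.4901 0.3216 0.048 ]
 mask ((257.5, 197.0), (30.0, 29.0), 90.0)
ferrule_small [254.3 268.1] 0.8 [0.497  0.2338 0.045 ]
 mask ((254.0, 267.5), (29.0, 22.0), 90.0)
ferrule_large [255.1 232.9] 0.57 [0.4932 0.2804 0.051 ]
 mask ((255.5, 235.5), (35.0, 33.0), 90.0)
```

View pics/w2c.png

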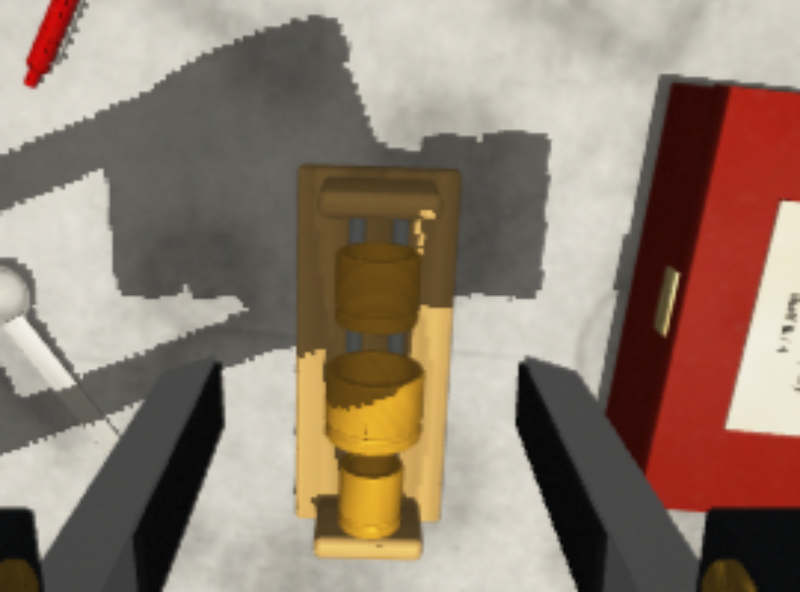

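The view shows the rail lined up with the tool. Mid is at the top, at about (257,195) in the full image, between and ahead of the fingers.

>>> drive_tool --deltas "-0.02 0.03 0.4 0 0 0 70;-0.02 0.03 0.75 0 0 0 70;-0.02 0.03 0.9 0 0 0 60;-0.02 0.03 0.9 0 0 0 45;-0.02 0.03 0.9 0 0 0 38"

```text
time: 4.7
tool_pos: [0.4916, 0.322, 0.0316]
ee_rot: [3.14, -0.001, 1.671]
wrist_force: [0.4, 0.0, 0.9]
width: 0.0495
finger_force: 0.0
```

>>> drive_tool --deltas "0 0 0 0 0 0 20;0 0 0 0 0 0 20;0 0 0 0 0 0 20;0 0 0 0 0 0 20"

```text
time: 5.1
tool_pos: [0.4899, 0.3219, 0.0319]
ee_rot: [-3.14, -0.001, 1.671]
wrist_force: [-3.7, -0.9, 5.4]
width: 0.021
finger_force: 27.3
```

```bash
python3 - <<'E'
from h import *
o,s=snap('wrist'); print(o['tool_pos'],o['width'],o['finger_force'],o['wrist_force'])
for t,z in [("ferrule_mid",.048),("ferrule_small",.045),("ferrule_large",.051)]:
    for d in finder.landmark_of('wrist',t)[:2]: print(t,np.round(d['xy'],1),round(d['confidence'],2),np.round(onz(s,d['xy'],z,o),4))
cv2.imwrite('pics/w3c.png',cv2.resize(cv2.cvtColor(s['img'],cv2.COLOR_RGB2BGR)[180:380,130:400],(800,592)))
E
```

```text
[0.48992693 0.32188604 0.03186724] 0.02102874077911067 27.34227652021218 [-3.66277554 -0.90397864  5.44864323]
ferrule_mid [251.7 230. ] 0.57 [0.4891 0.3201 0.048 ]
ferrule_small [252.1 324.6] 0.82 [0.4979 0.2334 0.045 ]
ferrule_large [253.2 284.1] 0.93 [0.4945 0.2765 0.051 ]
```

View pics/w3c.png

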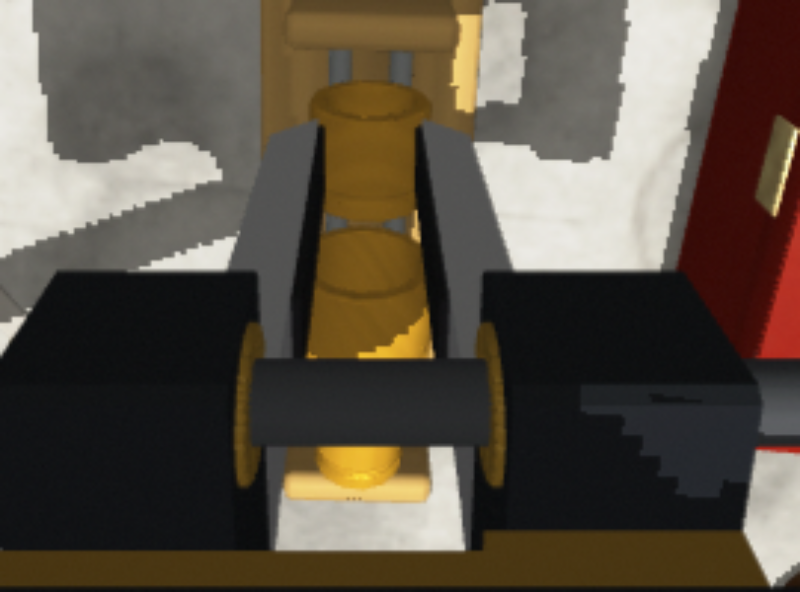

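>>> drive_tool --deltas "0 0 -0.2 0 0 0 20;0 0 -0.5 0 0 0 20;0 0 -0.9 0 0 0 20;0 0 -0.9 0 0 0 20"

```text
time: 5.7
tool_pos: [0.4947, 0.3235, 0.1279]
ee_rot: [3.129, -0.005, 1.671]
wrist_force: [0.9, 0.8, 1.3]
width: 0.0211
finger_force: 25.8
```

```bash
python3 - <<'E'
from h import *
o,s=snap('wrist'); print(o['tool_pos'],o['width'],o['finger_force'],o['wrist_force'])
_,q=snap('side')
a=cv2.cvtColor(s['img'],cv2.COLOR_RGB2BGR)[180:380,130:400]
b=cv2.cvtColor(q['img'],cv2.COLOR_RGB2BGR)[180:310,220:360]
cv2.imwrite('pics/w4c.png',np.hstack([cv2.resize(a,(400,400)),cv2.resize(b,(400,400))]))
E
```

```text
[0.49467746 0.32352667 0.12791639] 0.02110938533986182 25.84451174538117 [0.93761108 0.75516426 1.33640307]
```

View pics/w4c.png

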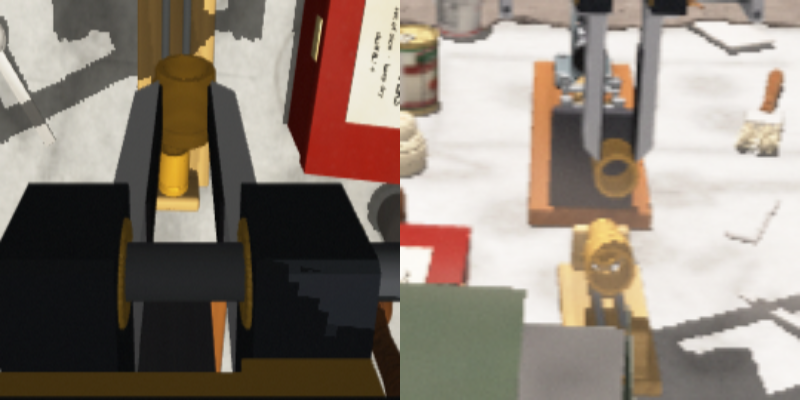

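The ferrule came up with the gripper. It seems to hang low at the fingertips, so I'll measure how it sits in the grip.

```bash
cat >> h.py <<'E'
def proj(s,p,o=None):
    T=s['T'] if 'T' in s else toolT(o)@s['hand_eye']
    q=np.linalg.inv(T)@np.append(p,1); return np.array([s['cx']+s['fx']*q[0]/-q[2], s['cy']-s['fy']*q[1]/-q[2]])
def tri(L):
    A=np.zeros((3,3));b=np.zeros(3)
    for c,d in L:
        d=d/np.linalg.norm(d);M=np.eye(3)-np.outer(d,d);A+=M;b+=M@c
    return np.linalg.solve(A,b)
E
python3 - <<'E'
from h import *
L=[];tiles=[]
for c in ['side','scene','wrist']:
    o,s=snap(c); oo=o if c=='wrist' else None
    ds=finder.landmark_of(c,'ferrule_mid')[:2]
    tp=proj(s,o['tool_pos'],oo); 
    ms=finder.masks_of(c,'ferrule_mid')[:1]
    print(c,'tcp px',tp.round(1),[(d['xy'],round(d['confidence'],2)) for d in ds], [cv2.boundingRect(cv2.findNonZero(m['region'].astype(np.uint8))) for m in ms])
    if ds: L.append(ray(s,ds[0]['xy'],oo))
    im=cv2.cvtColor(s['img'],cv2.COLOR_RGB2BGR).copy()
    k=8;big=None
    u,v=tp.astype(int); r=32 if c!='wrist' else 60
    p=cv2.copyMakeBorder(im,80,80,80,80,cv2.BORDER_CONSTANT)[v+80-r:v+80+r,u+80-r:u+80+r]
    p=cv2.resize(p,(266,266),interpolation=cv2.INTER_NEAREST)
    f=266/(2*r); cv2.drawMarker(p,(int((tp[0]-u+r)*f),int((tp[1]-v+r)*f)),(255,0,255),0,14,1); tiles.append(p)
print(o['tool_pos'],o['ee_rot'],[tri([L[i],L[j]]).round(4) for i in range(len(L)) for j in range(i)])
cv2.imwrite('pics/t5.png',np.hstack(tiles))
E
```

```text
side tcp px [295.1 243.7] [([295.6, 233.7], 0.7), ([286.7, 208.3], 0.56)] [(288, 226, 17, 20)]
scene tcp px [136.2 165.2] [([134.4, 159.9], 0.71)] [(128, 153, 16, 16)]
wrist tcp px [253.2 219.6] [] [(235, 208, 41, 47)]
[0.49004323 0.32108214 0.11860716] [-3.13876773e+00  1.09738623e-03  1.67068820e+00] [array([0.4889, 0.318 , 0.1389])]
```

View pics/t5.png

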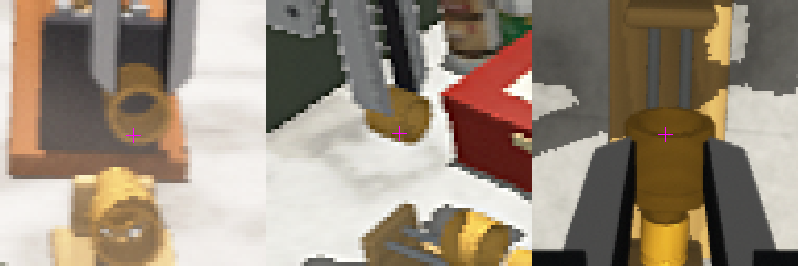

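Both the gap reading and the pictures say that the fingertips hold the ferrule only by its upper part. I'll set it back on the rods and grip about 13 mm lower.

>>> drive_tool --deltas "0 0 0.4 0 0 0 20;0 0 0.75 0 0 0 20;0 0 0.88 0 0 0 20;0 0 0.9 0 0 0 20;0 0 0.9 0 0 0 20"

```text
time: 6.75
tool_pos: [0.4899, 0.3209, 0.0318]
ee_rot: [-3.139, 0.001, 1.671]
wrist_force: [-4.0, -2.9, 5.6]
width: 0.0212
finger_force: 27.4
```

>>> drive_tool --deltas "0 0 0 0 0 0 46;0 0 0 0 0 0 46;0 0 0 0 0 0 46;0 0 0.13 0 0 0 46;0 0 0.13 0 0 0 46"

```text
time: 7.25
tool_pos: [0.4893, 0.3207, 0.0147]
ee_rot: [-3.138, 0.002, 1.671]
wrist_force: [0.4, -0.1, -1.1]
width: 0.0457
finger_force: 0.0
```

>>> drive_tool --deltas "0 0 0 0 0 0 20;0 0 0 0 0 0 20;0 0 0 0 0 0 20;0 0 0 0 0 0 20"

```text
time: 7.65
tool_pos: [0.4901, 0.3215, 0.0175]
ee_rot: [-3.14, -0.0, 1.671]
wrist_force: [-2.9, 0.4, 1.9]
width: 0.0293
finger_force: 29.9
```

>>> drive_tool --deltas "0 0 0 0 0 0 42;0 0 0 0 0 0 42;0 0 0.05 0 0 0 42;0 0 0.05 0 0 0 20;0 0 0.05 0 0 0 20"

```text
time: 8.15
tool_pos: [0.4899, 0.3212, 0.012]
ee_rot: [-3.139, 0.0, 1.671]
wrist_force: [-7.1, -1.6, 4.0]
width: 0.0293
finger_force: 5.6
```

>>> drive_tool --deltas "0 0 0 0 0 0 20;0 0 0 0 0 0 20"

```text
time: 8.35
tool_pos: [0.4903, 0.3214, 0.0123]
ee_rot: [-3.14, 0.0, 1.671]
wrist_force: [-3.9, -0.5, 0.9]
width: 0.0286
finger_force: 29.9
```

>>> drive_tool --deltas "0 0 -0.4 0 0 0 20;0 0 -0.8 0 0 0 20;0 0 -1 0 0 0 20;0 0 -1 0 0 0 20"

```text
time: 8.75
tool_pos: [0.4939, 0.323, 0.1172]
ee_rot: [3.132, -0.004, 1.671]
wrist_force: [0.3, 1.2, -0.5]
width: 0.029
finger_force: 29.9
```

>>> drive_tool --deltas "-0.5 0 -0.2 0 0 0 20;-1 0 -0.4 0 0 0 20"

```text
time: 8.95
tool_pos: [0.499, 0.2285, 0.1469]
ee_rot: [-3.138, 0.001, 1.674]
wrist_force: [0.6, -0.1, 0.1]
width: 0.0293
finger_force: 29.9
```

>>> drive_tool --deltas "-0.5 0 0 0 0 0 20;-1 0 0 0 0 0 20"

```text
time: 9.15
tool_pos: [0.51, 0.1279, 0.1483]
ee_rot: [-3.141, 0.0, 1.672]
wrist_force: [0.8, -0.7, -0.8]
width: 0.0288
finger_force: 29.9
```

>>> drive_tool --deltas "-0.5 -0.1 0 0 0 0 20;-1 -0.2 0 0 0 0 20"

```text
time: 9.35
tool_pos: [0.4994, 0.0281, 0.1473]
ee_rot: [-3.139, -0.0, 1.671]
wrist_force: [0.4, -0.8, -0.6]
width: 0.0291
finger_force: 29.9
```

>>> drive_tool --deltas "-0.5 0 0 0 0 0 20;-0.8 0 0 0 0 0 20;-0.8 0 0 0 0 0 20;-0.8 0 0 0 0 0 20"

```text
time: 9.75
tool_pos: [0.5077, -0.0496, 0.1477]
ee_rot: [-3.139, -0.002, 1.669]
wrist_force: [-1.2, 0.1, -0.4]
width: 0.0292
finger_force: 29.9
```

```bash
python3 - <<'E'
from h import *
o,s=snap('wrist'); save(s,'w6.png'); print(o['tool_pos'],o['ee_rot'],o['width'],o['wrist_force'])
for t,z in [("clamp",0),("seat",.064),("tenon_tip",.064),("pad_disc",.064),("trigger_blade",.155),("grip",.158),("ferrule_mid",o['tool_pos'][2]+.036)]:
    for d in finder.landmark_of('wrist',t)[:2]: print(t,np.round(d['xy'],1),round(d['confidence'],2),np.round(onz(s,d['xy'],z,o),4))
E
```

```text
[ 0.50766665 -0.04960395  0.14770967] [-3.13922217e+00 -1.53879354e-03  1.66907874e+00] 0.029155067827649882 [-1.16486453  0.13559562 -0.37576508]
clamp [254.4 197. ] 0.95 [ 0.5112 -0.0761  0.    ]
seat [262.2 157.8] 0.8 [ 0.5132 -0.013   0.064 ]
tenon_tip [257.9 167.6] 0.63 [ 0.5098 -0.0238  0.064 ]
pad_disc [257.6 215.5] 0.41 [ 0.515  -0.0776  0.064 ]
trigger_blade [249.5 320.8] 0.68 [ 0.5133 -0.1395  0.155 ]
ferrule_mid [253.9 244.8] 0.66 [ 0.5087 -0.0532  0.1837]
```

View pics/w6.png

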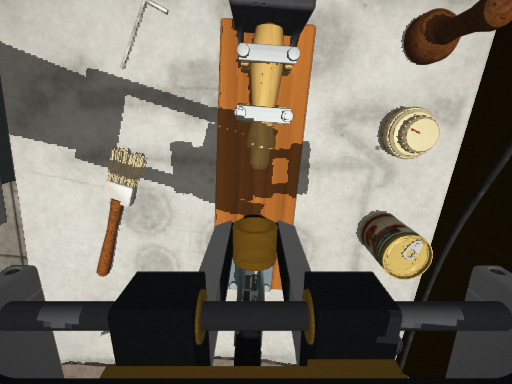

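The view shows the tenon at about (261,165) and the handle running up to about (267,30). The held ferrule is at (255,245), above the gap between pad and tenon.

```bash
python3 - <<'E'
from h import *
o,s=snap('wrist')
im=cv2.cvtColor(s['img'],cv2.COLOR_RGB2HSV)
for v in (200,185,60,30):
    r=im[v,195:330]; print(v,[(195+i,tuple(int(k) for k in r[i])) for i in range(0,135,9)] if v==185 else '')
# brown board: edges by saturation
E1=[]
g=cv2.cvtColor(s['img'],cv2.COLOR_RGB2LAB)[:,:,1].astype(int)
for v in range(30,216,15):
    idx=np.where(g[v,205:325]>143)[0]+205
    if len(idx)>5:
        a=onz(s,(idx[0],v),.016,o);b=onz(s,(idx[-1]+1,v),.016,o);E1.append((v,idx[0],idx[-1],a[:2],b[:2],(a+b)[:2]/2))
for e in E1: print(e[0],e[1],e[2],np.round(e[3],4),np.round(e[4],4),np.round(e[5],4))
for uv in [(261,165),(262,140),(266,80),(267,35)]: print(uv,onz(s,uv,.064,o).round(4))
for c in ('scene','side'):
  _,s=snap(c)
  for t,z in [('seat',.064),('tenon_tip',.064),('clamp',0),('ferrule_mid',.0)]:
    for d in finder.landmark_of(c,t)[:1]: print(c,t,np.round(d['xy'],1),round(d['confidence'],2),np.round(onz(s,d['xy'],z),4))
E
```

```text
200 
185 [(195, (23, 20, 100)), (204, (26, 18, 101)), (213, (26, 20, 100)), (222, (13, 184, 83)), (231, (14, 188, 76)), (240, (13, 187, 83)), (249, (13, 186, 74)), (258, (12, 182, 84)), (267, (13, 189, 81)), (276, (13, 188, 76)), (285, (14, 183, 71)), (294, (13, 183, 78)), (303, (20, 23, 98)), (312, (22, 17, 219)), (321, (25, 15, 221))]
60 
30 
30 221 314 [0.4566 0.1143] [0.5582 0.1247] [0.5074 0.1195]
45 220 312 [0.4565 0.0995] [0.5584 0.11  ] [0.5074 0.1047]
60 220 310 [0.4575 0.0844] [0.5586 0.0948] [0.508  0.0896]
75 219 308 [0.4574 0.0688] [0.5588 0.0792] [0.5081 0.074 ]
90 219 306 [0.4584 0.0529] [0.559  0.0632] [0.5087 0.0581]
105 218 305 [0.4584 0.0364] [0.5604 0.0468] [0.5094 0.0416]
120 291 303 [0.5454 0.0283] [0.5607 0.0298] [0.553  0.0291]
135 275 301 [0.5287 0.0091] [0.5609 0.0124] [0.5448 0.0107]
165 273 286 [ 0.5307 -0.0274] [ 0.5479 -0.0256] [ 0.5393 -0.0265]
180 272 286 [ 0.5317 -0.0465] [ 0.5505 -0.0445] [ 0.5411 -0.0455]
195 252 290 [ 0.5087 -0.0686] [ 0.5582 -0.0636] [ 0.5335 -0.0661]
210 215 292 [ 0.463  -0.0937] [ 0.5636 -0.0834] [ 0.5133 -0.0886]
(261, 165) [ 0.5137 -0.0201  0.064 ]
(262, 140) [0.5119 0.006  0.064 ]
(266, 80) [0.5095 0.0639 0.064 ]
(267, 35) [0.5059 0.1029 0.064 ]
scene seat [256.4 227.4] 0.61 [ 0.5081 -0.0149  0.064 ]
scene tenon_tip [260.4 226.6] 0.94 [ 0.515  -0.0212  0.064 ]
scene clamp [279.5 259.5] 0.89 [ 0.5035 -0.0797  0.    ]
scene ferrule_mid [273.8 191.8] 0.56 [0.7065 0.048  0.    ]
side seat [284.2 205.7] 0.95 [ 0.5127 -0.0292  0.064 ]
side tenon_tip [286.7 205.9] 0.66 [ 0.506  -0.0286  0.064 ]
side clamp [283.2 223.3] 0.57 [ 0.513  -0.0593  0.    ]
side ferrule_mid [287.6 157.9] 0.43 [ 0.5012 -0.7663  0.    ]
```

>>> drive_tool --deltas "0.05 0.05 0.4 0 0 0.045 20;0.05 0.05 0.7 0 0 0.045 20;0.05 0.05 0.85 0 0 0.045 20;0.05 0.05 0.85 0 0 0.045 20;0.05 0.05 0.85 0 0 0.045 20"

```text
time: 11.2
tool_pos: [0.5131, -0.0441, 0.0649]
ee_rot: [3.141, -0.0, 1.6]
wrist_force: [0.3, -0.1, 0.3]
width: 0.0291
finger_force: 29.9
```

```bash
python3 - <<'E'
from h import *
o,s=snap('wrist'); save(s,'w7.png'); print(o['tool_pos'],o['ee_rot'],o['width'])
zf=o['tool_pos'][2]+.036
for t,z in [("seat",.064),("tenon_tip",.064),("clamp",0),("ferrule_mid",zf)]:
    for d in finder.landmark_of('wrist',t)[:1]: print(t,np.round(d['xy'],1),round(d['confidence'],2),np.round(onz(s,d['xy'],z,o),4))
for d in finder.masks_of('wrist','ferrule_mid')[:1]:
    m=d['region'];
    for v in range(200,300,6):
        i=np.where(m[v])[0]
        if len(i): print(v,i[0],i[-1],np.round(onz(s,((i[0]+i[-1])/2,v),zf,o)[:2],4))
cv2.imwrite('pics/w7c.png',cv2.resize(cv2.cvtColor(s['img'],cv2.COLOR_RGB2BGR)[80:280,160:360],(600,600),interpolation=cv2.INTER_CUBIC))
E
```

```text
[ 0.51307432 -0.04409191  0.06492842] [ 3.14123419e+00 -2.05198786e-05  1.59996470e+00] 0.029092376357144956
seat [251.  184.4] 0.84 [ 0.5106 -0.0155  0.064 ]
tenon_tip [249.1 196.2] 0.72 [ 0.5094 -0.025   0.064 ]
clamp [249.9 226.5] 0.89 [ 0.5105 -0.0779  0.    ]
ferrule_mid [250.8 242.3] 0.88 [ 0.5116 -0.0459  0.1009]
218 244 265 [ 0.5136 -0.0284]
224 234 276 [ 0.514  -0.0326]
230 233 276 [ 0.5138 -0.0369]
236 233 276 [ 0.5139 -0.0412]
242 233 276 [ 0.5141 -0.0456]
248 233 276 [ 0.5142 -0.05  ]
254 233 275 [ 0.514  -0.0545]
260 233 275 [ 0.5141 -0.0591]
266 239 271 [ 0.515  -0.0637]
```

View pics/w7c.png

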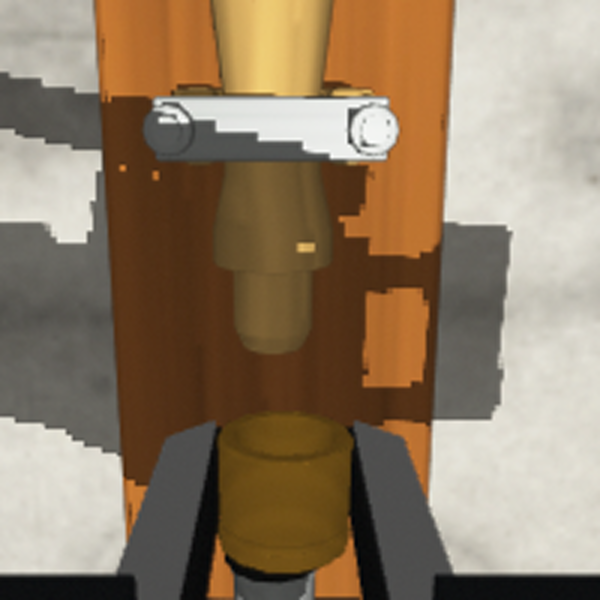

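The view shows the tenon centred at about column 251 and the ferrule at about column 255. I need to shift about 3 mm to the left, then lower it.

>>> drive_tool --deltas "0 -0.03 0 0 0 0 20;0 -0.03 0.2 0 0 0 20;0 -0.03 0.36 0 0 0 20;0 -0.03 0.36 0 0 0 20;0 -0.03 0.36 0 0 0 20"

```text
time: 12.0
tool_pos: [0.5097, -0.0441, 0.0287]
ee_rot: [-3.141, -0.0, 1.6]
wrist_force: [0.4, 0.2, -0.3]
width: 0.0289
finger_force: 29.9
```

```bash
python3 - <<'E'
from h import *
o,s=snap('wrist'); print(o['tool_pos'],o['wrist_force'])
_,q=snap('scene')
for c in ('wrist','scene','side'):
    if c=='side': snap(c)
    print(c,[(t,np.round(d['xy'],1),round(d['confidence'],2)) for t in ('ferrule_mid','tenon_tip') for d in finder.landmark_of(c,t)[:1]])
a=cv2.cvtColor(s['img'],cv2.COLOR_RGB2BGR)[140:290,180:330]
b=cv2.cvtColor(q['img'],cv2.COLOR_RGB2BGR)[190:260,230:300]
cv2.imwrite('pics/w8.png',np.hstack([cv2.resize(a,(400,400)),cv2.resize(b,(400,400))]))
E
```

```text
[ 0.50965081 -0.04409773  0.0286881 ] [ 0.36188416  0.22223971 -0.29928816]
wrist [('ferrule_mid', array([254.3, 241.7]), 0.56), ('tenon_tip', array([255.1, 210.1]), 0.81)]
scene [('ferrule_mid', array([269. , 234.1]), 0.54), ('tenon_tip', array([262. , 226.6]), 0.62)]
side [('ferrule_mid', array([284.9, 202.4]), 0.48), ('tenon_tip', array([288.4, 206.4]), 0.56)]
```

View pics/w8.png

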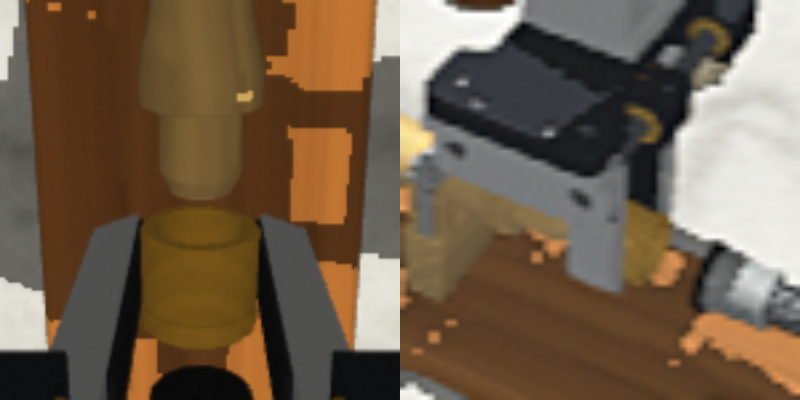

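The ferrule (centre 201) and tenon (centre 200.5) are now in line in the crop, so I'll push it on.

>>> drive_tool --deltas "0.05 0 0 0 0 0 20;0.1 0 0 0 0 0 20;0.15 0 0 0 0 0 20;0.15 0 0 0 0 0 20"

```text
time: 12.85
tool_pos: [0.5093, -0.0282, 0.0285]
ee_rot: [-3.142, -0.0, 1.601]
wrist_force: [0.3, -0.3, -0.9]
width: 0.0292
finger_force: 29.9
```

>>> drive_tool --deltas "0.04 0 0 0 0 0 20;0.08 0 0 0 0 0 20;0.11 0 0 0 0 0 20;0.11 0 0 0 0 0 20"

```text
time: 13.25
tool_pos: [0.509, -0.0177, 0.0285]
ee_rot: [3.142, -0.0, 1.601]
wrist_force: [-0.1, 1.0, -0.9]
width: 0.0287
finger_force: 29.9
```

>>> drive_tool --deltas "0.02 0 0 0 0 0 20;0.03 0 0 0 0 0 20;0.03 0 0 0 0 0 20"

```text
time: 13.55
tool_pos: [0.5089, -0.0151, 0.0285]
ee_rot: [-3.142, -0.0, 1.6]
wrist_force: [-0.1, -0.5, -0.4]
width: 0.0287
finger_force: 29.9
```

>>> drive_tool --deltas "0.02 0 0 0 0 0 20;0.04 0 0 0 0 0 20;0.04 0 0 0 0 0 20"

```text
time: 13.85
tool_pos: [0.509, -0.0133, 0.0286]
ee_rot: [3.141, 0.005, 1.6]
wrist_force: [0.4, -5.2, -1.3]
width: 0.0289
finger_force: 29.9
```

>>> drive_tool --deltas "0.03 0 0 0 0 0 20;0.03 0 0 0 0 0 20"

```text
time: 14.05
tool_pos: [0.509, -0.0134, 0.0287]
ee_rot: [3.141, 0.011, 1.6]
wrist_force: [0.5, -11.6, -1.9]
width: 0.0287
finger_force: 29.9
```

```bash
python3 - <<'E'
from h import *
o,s=snap('wrist'); print(o['tool_pos'],o['ee_rot'],o['wrist_force'])
a=cv2.cvtColor(s['img'],cv2.COLOR_RGB2BGR)[140:290,180:330]
cv2.imwrite('pics/w9.png',cv2.resize(a,(600,600)))
E
```

```text
[ 0.50902358 -0.01337444  0.02865661] [3.14141762 0.01059771 1.5997116 ] [  0.45892014 -11.59392486  -1.94246281]
```

View pics/w9.png

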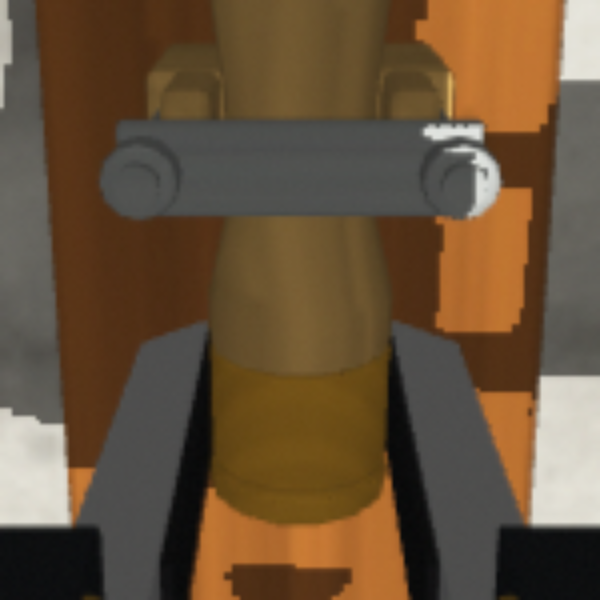

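The ferrule is seated flush against the shoulder. I'll ease the push, open and lift away.

>>> drive_tool --deltas "-0.04 0 0 0 0 0 28;-0.04 0 0 0 0 0 40;-0.04 0 0 0 0 0 50;-0.04 0 0 0 0 0 50;-0.04 0 -0.2 0 0 0 50"

```text
time: 14.6
tool_pos: [0.5063, -0.0112, 0.0458]
ee_rot: [-3.135, -0.002, 1.601]
wrist_force: [0.2, -0.5, -0.9]
width: 0.05
finger_force: 0.0
```

>>> drive_tool --deltas "0 0 -0.5 0 0 0 94;0 0 -1 0 0 0 94;0 0 -1 0 0 0 94"

```text
time: 14.9
tool_pos: [0.5137, -0.0122, 0.1574]
ee_rot: [3.125, 0.002, 1.601]
wrist_force: [0.4, 0.0, 0.4]
width: 0.0707
finger_force: 0.0
```

>>> drive_tool --deltas "-0.3 0 -0.5 0 0 0.1 94;-0.6 0 -1 0 0 0.2 94;-1 0 -1 0 0 0.3 94;-1 0 -1 0 0 0.4 94;-1 0 -1 0 0 0.5 94"

```text
time: 15.4
tool_pos: [0.5121, -0.1133, 0.2486]
ee_rot: [3.141, -0.001, 0.842]
wrist_force: [0.1, -0.3, -0.9]
width: 0.0938
finger_force: 0.0
```

```bash
python3 - <<'E'
from h import *
o=robot.get_obs(); print(o['tool_pos'],o['ee_rot'],o['joint_positions'],o['wrist_force'])
_,s=snap('scene')
for t in ['ferrule_mid','seat','pad_disc']: print(t,[(np.round(d['xy'],1),round(d['confidence'],2),onz(s,d['xy'],.064).round(3)) for d in finder.landmark_of('scene',t)[:2]])
from scipy.spatial.transform import Rotation as R
T=toolT(o); tgt=np.array([.5135,-.172,.25]); print('shift',T[:3,:3].T@(tgt-T[:3,3])*10)
E
```

```text
[ 0.51206433 -0.11325537  0.24864832] [ 3.14109464e+00 -7.56871682e-04  8.41618510e-01] [-3.26166328e-01  2.61602126e-02  1.30081422e+00  5.16088081e-04
  1.81386324e+00  4.03136078e-01] [ 0.14230488 -0.34029854 -0.87733622]
ferrule_mid [(array([255.6, 228.1]), 0.62, array([ 0.505, -0.015,  0.064]))]
seat [(array([259.9, 228.8]), 0.91, array([ 0.508, -0.024,  0.064])), (array([279.5, 199.8]), 0.33, array([ 0.619, -0.014,  0.064]))]
pad_disc [(array([286.6, 237.2]), 0.59, array([ 0.517, -0.086,  0.064]))]
shift [-0.42849625  0.40210299 -0.01364084]
```

>>> drive_tool --deltas "-0.2 0.2 0 0 0 0.1 94;-0.43 0.4 0 0 0 0.2 94;-0.43 0.4 0 0 0 0.3 94;-0.43 0.4 0 0 0 0.4 94;-0.43 0.4 0 0 0 0.5 94"

```text
time: 16.1
tool_pos: [0.5135, -0.1704, 0.2479]
ee_rot: [-3.141, 0.001, 0.097]
wrist_force: [0.2, 0.0, 0.1]
width: 0.0942
finger_force: 0.0
```

>>> drive_tool --deltas "0 0 0.1 0 0 0.02 94;0 0 0.1 0 0 0.02 94"

```text
time: 16.3
tool_pos: [0.5129, -0.1699, 0.2368]
ee_rot: [-3.14, 0.003, 0.072]
wrist_force: [-0.1, 0.2, -0.2]
width: 0.094
finger_force: 0.0
```

```bash
python3 - <<'E'
from h import *
o,s=snap('wrist'); print(o['tool_pos'],o['ee_rot'],o['width'])
for t,z in [("grip",.186),("trigger_blade",.155),("pad_disc",.064),("ferrule_mid",.064)]:
    for d in finder.landmark_of('wrist',t)[:1]: print(t,np.round(d['xy'],1),round(d['confidence'],2),np.round(onz(s,d['xy'],z,o),4))
for t,z in (("grip",.186),):
    for d in finder.masks_of('wrist',t)[:1]: print('mask',cv2.boundingRect(cv2.findNonZero(d['region'].astype(np.uint8))))
cv2.imwrite('pics/w10.png',cv2.cvtColor(s['img'],cv2.COLOR_RGB2BGR))
E
```

```text
[ 0.51291163 -0.16992824  0.23680191] [-3.13994313e+00  2.63711433e-03  7.18296622e-02] 0.09400442105269305
grip [267.1 192.8] 0.73 [ 0.5221 -0.1815  0.186 ]
trigger_blade [224.  188.8] 0.55 [ 0.5142 -0.1371  0.155 ]
pad_disc [191.  171.8] 0.49 [ 0.5095 -0.0817  0.064 ]
ferrule_mid [141.2 169. ] 0.73 [ 0.5084 -0.0128  0.064 ]
mask (18, 123, 289, 87)
```

View pics/w10.png

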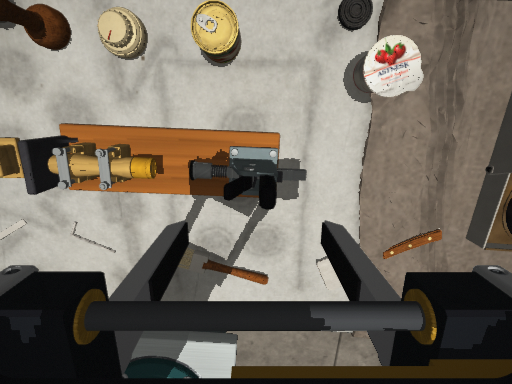

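I've now viewed 12 pictures, which is over the limit of 10, so I'll work from numbers only from here. Next I'll lower the fingers over grip and trigger.

>>> drive_tool --deltas "0 0.02 0.3 0 0 0.025 94;0 0.02 0.6 0 0 0.025 94;0 0.02 0.6 0 0 0.025 94"

```text
time: 16.9
tool_pos: [0.511, -0.1716, 0.1738]
ee_rot: [-3.137, 0.008, 0.03]
wrist_force: [-0.6, 0.1, -0.4]
width: 0.0941
finger_force: 0.0
```

>>> drive_tool --deltas "0 0 0.25 0 0 0 94;0 0 0.5 0 0 0 94;0 0 0.57 0 0 0 94;0 0 0.57 0 0 0 94"

```text
time: 17.3
tool_pos: [0.5135, -0.1727, 0.1216]
ee_rot: [-3.141, 0.001, 0.03]
wrist_force: [-0.2, -0.6, -0.4]
width: 0.0943
finger_force: 0.0
```

```bash
cat > pad.py <<'E'
from h import *
for c in ('scene','wrist','side'):
    o,s=snap(c); oo=o if c=='wrist' else None
    for t in ('pad_disc','ferrule_mid','trigger_blade'):
        print(c,t,[(np.round(d['xy'],1).tolist(),round(d['confidence'],2),np.round(onz(s,d['xy'],.064 if t!='trigger_blade' else .158,oo)[:2]*1000,1).tolist()) for d in finder.landmark_of(c,t)[:2]])
E
python3 pad.py
```

```text
scene pad_disc [([286.0, 239.5], 0.48, [510.3, -88.5])]
scene ferrule_mid [([257.1, 227.1], 0.73, [509.8, -15.7])]
scene trigger_blade []
wrist pad_disc [([162.9, 198.3], 0.76, [512.4, -82.1])]
wrist ferrule_mid [([96.1, 198.5], 0.92, [510.2, -15.4])]
wrist trigger_blade [([204.3, 238.1], 0.97, [515.1, -139.6])]
side pad_disc [([287.0, 200.6], 0.4, [505.3, -69.5]), ([287.4, 207.5], 0.33, [504.2, -16.9])]
side ferrule_mid [([286.2, 207.6], 0.45, [507.3, -15.8])]
side trigger_blade []
```

>>> drive_tool --deltas "0 0 0 0 0 0 70;0 0 0 0 0 0 50;0 0 0 0 0 0 25;0 0 0 0 0 0 25;0 0 0 0 0 0 25"

```text
time: 18.4
tool_pos: [0.5138, -0.1696, 0.1225]
ee_rot: [-3.135, -0.001, 0.031]
wrist_force: [-0.4, 8.8, 4.9]
width: 0.0575
finger_force: 3.9
```

>>> drive_tool --deltas "0 0 0 0 0 0 25;0 0 0 0 0 0 25;0 0 0 0 0 0 25"

```text
time: 18.7
tool_pos: [0.5146, -0.1743, 0.1229]
ee_rot: [3.137, -0.003, 0.029]
wrist_force: [0.5, -8.4, 4.4]
width: 0.0338
finger_force: 20.8
```

```bash
python3 pad.py
```

```text
scene pad_disc [([283.0, 238.6], 0.6, [509.2, -81.7])]
scene ferrule_mid [([255.2, 230.1], 0.69, [499.4, -17.0]), ([279.9, 201.8], 0.19, [612.7, -18.1])]
scene trigger_blade [([322.0, 218.9], 0.61, [514.3, -159.7]), ([281.2, 238.4], 0.59, [425.8, -116.7])]
wrist pad_disc [([149.2, 196.3], 0.63, [514.2, -70.0])]
wrist ferrule_mid [([94.6, 197.0], 0.69, [512.0, -15.8])]
wrist trigger_blade [([227.8, 241.6], 0.87, [513.2, -156.4]), ([67.5, 18.4], 0.66, [642.5, -69.9])]
side pad_disc []
side ferrule_mid [([285.1, 205.0], 0.55, [510.3, -34.8])]
side trigger_blade [([287.2, 156.4], 0.5, [509.1, -188.4])]
```

>>> drive_tool --deltas "0 0.02 0 0 0 0 76;0 0.02 0 0 0 0 76;0 0.02 0 0 0 0 76;0 0.02 0 0 0 0 76;0 0.02 0 0 0 0 76"

```text
time: 19.8
tool_pos: [0.5127, -0.1745, 0.1201]
ee_rot: [-3.141, 0.003, 0.029]
wrist_force: [0.4, 1.0, -1.9]
width: 0.07
finger_force: 0.9
```

>>> drive_tool --deltas "0 0 0 0 0 0 25;0 0 0 0 0 0 25;0 0 0 0 0 0 25;0 0 0 0 0 0 25;0 0 0 0 0 0 25"

```text
time: 20.3
tool_pos: [0.5138, -0.1729, 0.1231]
ee_rot: [-3.138, -0.001, 0.031]
wrist_force: [-1.3, 7.7, 4.8]
width: 0.0372
finger_force: 3.4
```

```bash
cat > pad.py <<'E'
from h import *
z=[]
for i in range(3):
    o,s=snap('wrist')
    r={}
    for t in ('pad_disc','ferrule_mid'):
        for d in finder.landmark_of('wrist',t)[:1]: r[t]=onz(s,d['xy'],.064,o)[1]*1000
    z.append(r)
print([{k:round(float(v),1) for k,v in r.items()} for r in z],o['width'],o['tool_pos'])
_,s=snap('scene'); print([np.round(onz(s,d['xy'],.064)[:2]*1000,1) for d in finder.landmark_of('scene','pad_disc')[:2]])
E
python3 pad.py
```

```text
[{'pad_disc': -65.0}, {'pad_disc': -65.0, 'ferrule_mid': -15.0}, {'pad_disc': -66.4, 'ferrule_mid': -15.3}] 0.03316165585554353 [ 0.51396549 -0.17427481  0.12308329]
[array([509.8, -20.6]), array([505.5, -74.6])]
```

>>> drive_tool --deltas "0 0 0 0 0 0 92;0 0 0 0 0 0 92;0 0 0 0 0 0 92;0 0 0 0 0 0 92;0 0 0 0 0 0 92"

```text
time: 21.35
tool_pos: [0.5132, -0.1749, 0.1205]
ee_rot: [-3.141, 0.002, 0.029]
wrist_force: [0.2, 1.3, -1.3]
width: 0.0699
finger_force: 0.9
```

>>> drive_tool --deltas "0 0 0 0 0 0 92;0 0 0 0 0 0 60;0 0 0 0 0 0 25;0 0 0 0 0 0 25;0 0 0 0 0 0 25"

```text
time: 21.85
tool_pos: [0.5141, -0.1725, 0.1231]
ee_rot: [-3.137, -0.002, 0.031]
wrist_force: [-1.7, 7.3, 6.0]
width: 0.053
finger_force: 4.0
```

>>> drive_tool --deltas "0 0 0 0 0 0 25;0 0 0 0 0 0 25;0 0 0 0 0 0 25"

```text
time: 22.15
tool_pos: [0.5147, -0.1742, 0.1235]
ee_rot: [-3.141, -0.003, 0.03]
wrist_force: [-0.7, 3.5, 5.5]
width: 0.0333
finger_force: 30.0
```

```bash
python3 pad.py
```

```text
[{'pad_disc': -55.5, 'ferrule_mid': -15.9}, {'ferrule_mid': -16.0}, {'ferrule_mid': -14.9}] 0.03346240731049493 [ 0.51470766 -0.17426857  0.12349201]
[array([505.7, -60.8])]
```

>>> drive_tool --deltas "0 0 0 0 0 0 92;0 0 0 0 0 0 92;0 0 0 0 0 0 92;0 0 0 0 0 0 92;0 0 0 0 0 0 92"

```text
time: 23.2
tool_pos: [0.5129, -0.175, 0.1204]
ee_rot: [-3.141, 0.002, 0.029]
wrist_force: [-1.3, 1.7, -1.0]
width: 0.0696
finger_force: 0.9
```

>>> drive_tool --deltas "0 0 0 0 0 0 92;0 0 0 0 0 0 60;0 0 0 0 0 0 25;0 0 0 0 0 0 25;0 0 0 0 0 0 25"

```text
time: 23.7
tool_pos: [0.5139, -0.1725, 0.123]
ee_rot: [-3.137, -0.001, 0.03]
wrist_force: [-2.3, 8.5, 6.3]
width: 0.0523
finger_force: 4.0
```

>>> drive_tool --deltas "0 0 0 0 0 0 25;0 0 0 0 0 0 25;0 0 0 0 0 0 25"

```text
time: 24.0
tool_pos: [0.5145, -0.1743, 0.1234]
ee_rot: [-3.141, -0.003, 0.03]
wrist_force: [-1.4, 3.3, 5.1]
width: 0.0333
finger_force: 30.0
```

```bash
python3 pad.py
```

```text
[{'pad_disc': -48.5, 'ferrule_mid': -16.3}, {'pad_disc': -47.6, 'ferrule_mid': -16.3}, {'pad_disc': -51.0, 'ferrule_mid': -14.9}] 0.033310246944804334 [ 0.51455933 -0.17425479  0.12339297]
[array([509.5, -51.9])]
```

>>> drive_tool --deltas "0 0 0 0 0 0 92;0 0 0 0 0 0 92;0 0 0 0 0 0 92;0 0 0 0 0 0 92;0 0 0 0 0 0 92"

```text
time: 25.05
tool_pos: [0.5129, -0.1749, 0.1204]
ee_rot: [-3.141, 0.002, 0.029]
wrist_force: [-0.1, 2.3, -0.9]
width: 0.0701
finger_force: 0.9
```

>>> drive_tool --deltas "0 0 0 0 0 0 92;0 0 0 0 0 0 60;0 0 0 0 0 0 25;0 0 0 0 0 0 25;0 0 0 0 0 0 25"

```text
time: 25.55
tool_pos: [0.5139, -0.1725, 0.123]
ee_rot: [-3.137, -0.001, 0.031]
wrist_force: [-1.2, 7.8, 5.9]
width: 0.0526
finger_force: 4.0
```

>>> drive_tool --deltas "0 0 0 0 0 0 25;0 0 0 0 0 0 25;0 0 0 0 0 0 25"

```text
time: 25.85
tool_pos: [0.5146, -0.1743, 0.1234]
ee_rot: [-3.141, -0.003, 0.03]
wrist_force: [-0.8, 2.6, 5.0]
width: 0.0335
finger_force: 30.0
```

```bash
python3 pad.py
```

```text
[{'pad_disc': -41.5, 'ferrule_mid': -15.9}, {'pad_disc': -41.4, 'ferrule_mid': -13.0}, {'pad_disc': -41.5, 'ferrule_mid': -95.7}] 0.03353894978970079 [ 0.51458442 -0.17425682  0.12341944]
[array([507.3, -48.3])]
```

>>> drive_tool --deltas "0 0 0 0 0 0 92;0 0 0 0 0 0 92;0 0 0 0 0 0 92;0 0 0 0 0 0 92;0 0 0 0 0 0 92"

```text
time: 26.9
tool_pos: [0.5129, -0.1749, 0.1203]
ee_rot: [-3.141, 0.002, 0.029]
wrist_force: [-1.2, 1.0, -1.3]
width: 0.0701
finger_force: 0.9
```

>>> drive_tool --deltas "0 0 0 0 0 0 92;0 0 0 0 0 0 60;0 0 0 0 0 0 25;0 0 0 0 0 0 25;0 0 0 0 0 0 25"

```text
time: 27.4
tool_pos: [0.5139, -0.1725, 0.123]
ee_rot: [-3.137, -0.001, 0.03]
wrist_force: [-1.1, 6.8, 5.9]
width: 0.0526
finger_force: 4.0
```

>>> drive_tool --deltas "0 0 0 0 0 0 25;0 0 0 0 0 0 25;0 0 0 0 0 0 25"

```text
time: 27.7
tool_pos: [0.5146, -0.1743, 0.1234]
ee_rot: [-3.141, -0.003, 0.03]
wrist_force: [-0.3, 3.9, 6.0]
width: 0.0332
finger_force: 30.0
```

```bash
python3 pad.py
```

```text
[{'pad_disc': -31.8, 'ferrule_mid': -14.0}, {'pad_disc': -34.7, 'ferrule_mid': -15.7}, {'pad_disc': -31.9, 'ferrule_mid': -15.0}] 0.03364921114550208 [ 0.51457247 -0.17427925  0.12339645]
[array([512.9, -37.4]), array([ 614.8, -120.2])]
```

>>> drive_tool --deltas "0 0 0 0 0 0 92;0 0 0 0 0 0 92;0 0 0 0 0 0 92;0 0 0 0 0 0 92;0 0 0 0 0 0 92"

```text
time: 28.75
tool_pos: [0.513, -0.1749, 0.1204]
ee_rot: [-3.141, 0.002, 0.029]
wrist_force: [0.3, 2.2, -2.4]
width: 0.07
finger_force: 0.9
```

>>> drive_tool --deltas "0 0 0 0 0 0 92;0 0 0 0 0 0 60;0 0 0 0 0 0 25;0 0 0 0 0 0 25;0 0 0 0 0 0 25"

```text
time: 29.25
tool_pos: [0.5139, -0.1725, 0.123]
ee_rot: [-3.137, -0.001, 0.03]
wrist_force: [-2.5, 8.0, 5.9]
width: 0.0528
finger_force: 4.0
```

>>> drive_tool --deltas "0 0 0 0 0 0 25"

```text
time: 29.35
tool_pos: [0.5142, -0.172, 0.1234]
ee_rot: [-3.137, -0.002, 0.031]
wrist_force: [-1.3, 8.6, 7.2]
width: 0.0451
finger_force: 4.8
```

>>> drive_tool --deltas "0 0 0 0 0 0 25"

```text
time: 29.45
tool_pos: [0.5144, -0.1724, 0.1237]
ee_rot: [-3.138, -0.003, 0.031]
wrist_force: [-0.7, -0.1, 3.3]
width: 0.0367
finger_force: 10.5
```

>>> drive_tool --deltas "0 0 0 0 0 0 25;0 0 0 0 0 0 25"

```text
time: 29.65
tool_pos: [0.5145, -0.1742, 0.1236]
ee_rot: [-3.141, -0.003, 0.03]
wrist_force: [-2.0, 3.7, 6.5]
width: 0.0335
finger_force: 30.0
```

```bash
python3 pad.py
```

```text
[{'pad_disc': -29.8, 'ferrule_mid': -14.8}, {'pad_disc': -29.0, 'ferrule_mid': -14.5}, {'pad_disc': -30.1}] 0.033399705050689635 [ 0.51448473 -0.17424491  0.12355601]
[array([509.5, -33.8])]
```

```bash
python3 - <<'E'
from h import *
_,s=snap('scene')
for t in ('ferrule_small','ferrule_large','ferrule_mid'): print(t,[(np.round(onz(s,d['xy'],.048)[:2],3),round(d['confidence'],2)) for d in finder.landmark_of('scene',t)[:1]])
o=robot.get_obs(); print(o['width'],o['finger_force'],o['time']); print(robot.close_job())
E
```

```text
ferrule_small [(array([0.485, 0.238]), 0.53)]
ferrule_large [(array([0.504, 0.281]), 0.54)]
ferrule_mid [(array([ 0.517, -0.011]), 0.62)]
0.033434160489319784 30.019338726997375 30.4
the job is handed in; nothing more can be done
None
```

The job is handed in at about 30 s: the mid ferrule is seated at the shoulder and released, the pad presses on it with its spring in by an estimated 4–6 mm, the trigger is held squeezed, and the small and large ferrules are still on the rail; I viewed 12 pictures, two over the limit of 10, and the verdict was not shown.

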